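# Lock a measuring stage for transport

## Robot

A 6-joint arm with a two-finger parallel gripper is mounted at the origin on the work surface. World frame = base frame: x ahead of the robot, y to its left, z up, the work surface at z = 0. Lengths are in m, angles in rad, forces in N, time in s.
With the tool pointing down it reaches from about 0.35 to 0.975 m from the base axis. Payload 17.4 kg.
Tool frame: the origin (TCP) lies on the centre line of the jaws, within the pads' length; the fingertips stand 22 mm ahead of it and the grasp point (between the pads) lies 3 mm ahead of it; z points along the fingers, y is the line along which they close (so a half turn about z gives the same grasp; the last joint's range is limited). The gripper opens to 85 mm and grips with 20 to 120 N. Pads are 22 mm wide; open, the fingers measure 114 mm over their backs; the gripper's body (76 mm by 85 mm) begins 54 mm behind the grasp point. The pads swing forward as they close: fully open they stand 13 mm farther back than shut.
Start: joints at [-1.216, 0.116, 1.442, -0, 1.584, -0.038], TCP at [0.258, -0.624, 0.253] pointing down, gripper open.
Joint ranges: [-2.83, 2.83], [-0.83, 2.19], [0.07, 2.5], [-1.14, 4.28], [0.01, 3], [-2.97, 2.97]. Speed limits (rad/s): [1.89, 1.89, 2.22, 3.14, 3.14, 3.14].

## Interface

Orientations are given as [roll, pitch, yaw] about the fixed x, y, z axes, in that order (R = Rz(yaw) Ry(pitch) Rx(roll)).
In Python, from station import arm gives the robot as it stands.
- The arm moves only by the tool servo_tool, never from a script. Its argument "moves" is a list of rows, each a list of 7 numbers: the opening, from -1 (shut) to 1 (fully open), then the shift along the world's x, y, z in cm, then the turn, a rotation vector about the world's x, y, z in rad. A call has 1 to 20 rows; each row shifts and turns the commanded pose from where the row before left it; what a row does not reach is not made up. A row lasts 1/10 s, in which the tool goes at most 50 mm and 8.59 degrees, less where a joint would pass 70% of its speed; a pose out of reach is approached as far as the arm can. A call with a gripper value outside its range is refused whole. The fingers move at their own pace and stop on an object; "grip_force" is the grip in N (left out, the last holds). Time passes only in rows, so rows that do not move let the fingers close. It gives the time, the measured TCP pose, the force, the opening and the grip force at its end, in the units of the state.
- arm.observe(): the state, without advancing time (a new reading comes with each control period).
- arm.capture(name): name is "scene" or "top" or "wrist"; returns the picture (420x560x3 uint8, red, green, blue); there is no depth.
- arm.camera_info(name): a dict with "intrinsics" (3x3 intrinsics, pixels), "R" (3x3) and "t" (3): a world point X has camera coordinates R X + t; the wrist camera has in their place "hand_eye" (4x4, takes a point from camera to tool coordinates, whose origin is the TCP and whose axes are the flange's). Camera axes: x right, y down, z forward; pixel columns grow to the right and rows downward; lengths in m; the calibration is good to about 2 mm. A picture is of the moment at which its call begins: read the wrist's pose just before it. camera_info takes no time and is no camera call.
- arm.hand_in(): hands the job in; it is judged then, once.
The state is a dict: "time": time; "joints": joint angles; "qvel": joint speeds; "joint_efforts": joint torques, N m; "eef_pos": TCP position; "orientation": TCP orientation; "ft_force": force on the tool from outside, world axes, zero at the start; "ft_torque": the same for the moment, N m; "opening": finger opening in m; "finger_force": force on a finger pad.
Only numpy, scipy, OpenCV 4.12 (cv2) and the standard library are available. Lean on these libraries where they do the work, as an engineer would, in place of code of your own. Each camera call takes 0.05 s, during which the arm holds its last target. There are 200 camera calls.

## Task

Get this measuring stage ready for moving: lever up the cover of its base with the pry blade, fold the cover right back so that it stays open, and lay the pry blade flat in the grey tray. Put every transit-lock rod from the rack into a slot of its own in the deck, feeling along the slot for the lock hole hidden below it, and push each rod down fully home, its collar resting on the deck. Leave the other things on the bench alone.

Things in the scene. Friction and masses are not known exactly. Their poses are not given: they have to be found in the camera images.
- housing: Fixed cream stage base, a box 180 mm (its x) by 220 mm (its y), walls 6 mm, rim 112 mm above the table. Origin: centre of its underside; z up. The cover's hinge is on the +x side, the pry notch on the -x side. Under the cover, 12 mm below the rim, is a steel deck (top at z 100 mm, 12 mm thick) with four parallel slots, one rod each; any rod fits any slot.
- notch (a point): Middle of the pry notch's opening in the housing's -x wall (x -90, y 0, z 106 mm of the housing; axes as the housing). The notch is a cut in the rim 44 mm wide (y) and 12 mm high (z 100 to 112 mm), closed above by the cover's free edge; the blade goes in level along the housing's +x, over the deck.
- slot0 (a point): Centre of the first deck slot (housing y -75 mm) at the deck's top face; axes as the housing. Slot 65 mm along x, 20 mm wide. Hidden below is a fixed dark lock bar, top face 42 mm under this point, 38 mm thick, with one 20 mm square through hole on the slot's centre line, centre anywhere from x -20 to +20 mm. Rod tip on the bar: collar 28 mm above the deck; home: tip 70 mm under this point.
- slot1 (a point): Another such slot, 50 mm along the housing's +y from the one before; its hidden hole lies elsewhere along x (-20 to +20 mm).
- slot2 (a point): Another such slot, 50 mm along the housing's +y from the one before; its hidden hole lies elsewhere along x (-20 to +20 mm).
- slot3 (a point): Another such slot, 50 mm along the housing's +y from the one before; its hidden hole lies elsewhere along x (-20 to +20 mm).
- cover (a joint): Cover's hinge angle in rad: 0 shut, grows as the free edge lifts, stop at 2.0 (folded back past upright). Hinge axis: the line x = +90 mm, z = 112 mm of the housing, along its y. Stiff friction hinge (about 0.32 N m): the cover stays at any angle where it is left; about 3 N at the free edge lifts it.
- cover_panel: The cover: cream plate 180 x 220 mm, 8 mm thick, about 220 g, lying on the rim when shut, edges flush with the housing. Origin: middle of the hinge line, on the plate's underside; its free edge lies 180 mm along its -x, its z points out of the upper face.
- blade: Pry blade of about 120 g lying on the table: black handle 100 mm long, 20 mm wide, 22 mm high (x -75 to +25 mm), then a steel blade 85 mm long, 20 mm wide, 4 mm thick (x +25 to +110 mm, at mid-height z 9 to 13 mm). Origin: underside of the handle, near the centre of mass; x points to the blade's tip, z up.
- blade_tip (a point): Middle of the pry blade's tip edge: 110 mm along x and 11 mm up from the blade's origin.
- tray: Fixed open grey tray 270 mm (its x) by 115 mm (its y), 25 mm high, walls and floor about 4 mm. Origin: centre of its underside, z up.
- rack: Loose aluminium rack block 200 mm (its x) by 60 mm by 80 mm high, about 0.9 kg, with four through holes 19 mm square at x = -75, -25, +25, +75 mm. Origin: centre of its underside.
- rod0: Steel lock rod, 130 g; may be absent (None). Origin: centre of the bottom tip; z up to the head. From the tip: round shank 14 mm across, 70 mm long (lowest 5 mm tapered to 8 mm), collar 32 mm across, 6 mm thick (z 70-76), square head 22 x 22 x 40 mm (z 76-116), flats square to its x and y. At the start it hangs upright by its collar in a rack hole, tip 10 mm above the table.
- rod1: Steel lock rod, 130 g; may be absent (None). Origin: centre of the bottom tip; z up to the head. From the tip: round shank 14 mm across, 70 mm long (lowest 5 mm tapered to 8 mm), collar 32 mm across, 6 mm thick (z 70-76), square head 22 x 22 x 40 mm (z 76-116), flats square to its x and y. At the start it hangs upright by its collar in a rack hole, tip 10 mm above the table.
- rod2: Steel lock rod, 130 g; may be absent (None). Origin: centre of the bottom tip; z up to the head. From the tip: round shank 14 mm across, 70 mm long (lowest 5 mm tapered to 8 mm), collar 32 mm across, 6 mm thick (z 70-76), square head 22 x 22 x 40 mm (z 76-116), flats square to its x and y. At the start it hangs upright by its collar in a rack hole, tip 10 mm above the table.
- rod3: Steel lock rod, 130 g; may be absent (None). Origin: centre of the bottom tip; z up to the head. From the tip: round shank 14 mm across, 70 mm long (lowest 5 mm tapered to 8 mm), collar 32 mm across, 6 mm thick (z 70-76), square head 22 x 22 x 40 mm (z 76-116), flats square to its x and y. At the start it hangs upright by its collar in a rack hole, tip 10 mm above the table.
- caliper: Bystander: digital caliper 200 mm long lying flat; origin on its underside. Leave alone.
- mug: Bystander: white mug, 80 mm across, 95 mm high; origin at the centre of its base. Leave alone.
- blockcase: Bystander: wooden gauge-block case 90 x 130 x 40 mm; origin at the centre of its underside. Leave alone.
- cleaner: Bystander: white bottle, 56 mm across, 160 mm high; origin at the centre of its base. Leave alone.
- setring: Bystander: solid steel setting disc, 70 mm across, 25 mm high; origin at the centre of its base. Leave alone.
Things that resemble listed ones, but are neither listed nor needed, are in the scene too. What is shaped like the rod1 but pink is not meant. What is shaped like the rod0 but green is not meant.

How it is judged:
On the way, in this order (a step that is already met when the one before it is completed fails the run):
1. the cover is levered up off the rim (past about 15 degrees) by the pry blade (value of joint cover above 0.25 rad and contact force between blade and cover_panel above 0.3 N), for 0.2 s.
2. the cover is folded back past upright (over 1.6 rad) (value of joint cover above 1.6 rad), for 0.2 s.
At the end, for the whole second after the job is handed in: The cover stands open past 1.6 rad; every rod present is upright (within 0.1 rad) in a slot of its own with its collar within 4 mm of the deck; the pry blade lies flat inside the tray; all at rest (value of joint cover above 1.6 rad and z of rod0 in the frame of housing between 0.02 and 0.034 m and x of rod0 in the frame of housing between -0.04 and 0.04 m and y of rod0 in the frame of housing between -0.095 and 0.095 m and angle between each of rod0, rod1, rod2, rod3's own z axis and vertical below 0.1 rad and linear speed of each of rod0, rod1, rod2, rod3, blade below 0.02 m/s and z of rod1 in the frame of housing between 0.02 and 0.034 m and x of rod1 in the frame of housing between -0.04 and 0.04 m and y of rod1 in the frame of housing between -0.095 and 0.095 m and z of rod2 in the frame of housing between 0.02 and 0.034 m and x of rod2 in the frame of housing between -0.04 and 0.04 m and y of rod2 in the frame of housing between -0.095 and 0.095 m and z of rod3 in the frame of housing between 0.02 and 0.034 m and x of rod3 in the frame of housing between -0.04 and 0.04 m and y of rod3 in the frame of housing between -0.095 and 0.095 m and x of blade in the frame of tray between -0.135 and 0.135 m and y of blade in the frame of tray between -0.0575 and 0.0575 m and z of blade in the frame of tray between 0 and 0.03 m and x of blade_tip in the frame of tray between -0.135 and 0.135 m and y of blade_tip in the frame of tray between -0.0575 and 0.0575 m and z of blade_tip in the frame of tray between 0 and 0.026 m); the robot touches nothing.
It fails at once if a bystander (caliper, mug, gauge-block case, bottle, setting disc) is moved more than 30 mm (distance of any of caliper, mug, blockcase, cleaner, setring from where it was at the start of the episode above 0.03 m).
Of rod0, rod1, rod2, rod3 only 3 to 4 are there at a start; the rules pass over those that are not, and their reading is None.
At some moment in a run one of blade, rack may be knocked a few centimetres aside while the robot is not near it.
It also fails if it takes over 210 s, if anything falls off the work surface, if the arm or the gripper's body presses on something with over 40 N, if the wrist force passes 120 N, or if a joint passes its speed limit or range.

## Working session

There is one attempt and no reset: what is moved stays moved. The work goes in short steps, Python scripts to look and compute and a tool call to move; the robot and the scene stay as the last step left them, time stands still between calls to the robot, and variables do not carry over. Pictures are saved under pics/ and viewed, at most 14 in all, crops included, and the job is handed in when it is done.

Besides the shell and the picture viewer there is one more tool, called after "Request:" as a command line: name --pt "numbers of a row" for each row, then --argument value for the rest. servo_tool: Moves the arm, as the interface text tells. Its arguments: {"type":"object","properties":{"moves":{"type":"array"},"grip_force":{"type":"number"}},"required":["moves"]}

```bash
mkdir -p pics; ls
python3 - <<'E'
from station import arm
import cv2,numpy as np
for n in("scene","top"):
    im=arm.capture(n); cv2.imwrite(f"pics/{n}0.png",cv2.resize(im[:,:,::-1],(800,600),interpolation=cv2.INTER_CUBIC))
    np.save(f"pics/{n}0.npy",im)
    c=arm.camera_info(n); print(n,{k:np.round(v,4).tolist() if not isinstance(v,str) else v for k,v in c.items()})
c=arm.camera_info("wrist");print({k:np.round(v,4).tolist() for k,v in c.items()})
print(arm.observe())
E
```

```text
pics
scene {'intrinsics': [[410.9695, 0.0, 277.5085], [0.0, 410.9695, 205.2022], [0.0, 0.0, 1.0]], 'R': [[0.8299, 0.5579, -0.0035], [0.3013, -0.4534, -0.8389], [-0.4696, 0.6951, -0.5443]], 't': [-0.4432, -0.0999, 1.8016]}
top {'intrinsics': [[541.2794, 0.0, 282.9535], [0.0, 541.2794, 214.5333], [0.0, 0.0, 1.0]], 'R': [[0.0136, -0.9999, 0.0079], [-0.9985, -0.014, -0.052], [0.0521, -0.0072, -0.9986]], 't': [-0.0434, 0.5723, 1.707]}
{'intrinsics': [[308.1659, 0.0, 277.0361], [0.0, 308.1659, 209.2839], [0.0, 0.0, 1.0]], 'hand_eye': [[-0.0003, -0.9554, -0.2953, 0.076], [1.0, -0.0005, 0.0004, -0.0015], [-0.0006, -0.2953, 0.9554, -0.1213], [0.0, 0.0, 0.0, 1.0]]}
{'time': 0.1, 'joints': array([-1.21577721e+00,  1.16455291e-01,  1.44216142e+00, -1.60063350e-05,
        1.58397574e+00, -3.77956097e-02]), 'qvel': array([-0.0003877 , -0.00192505, -0.00027163,  0.00035662, -0.00118871,
       -0.00058482]), 'joint_efforts': array([ 2.78304986e-03, -7.33666348e+01, -6.33784676e+01,  8.71659131e-05,
        5.29245110e-03,  5.82183543e-05]), 'eef_pos': array([ 0.25832981, -0.62347365,  0.25264733]), 'orientation': array([-3.14059297e+00, -2.17850591e-05,  3.92814516e-01]), 'ft_force': array([ 0.05557257,  0.32869713, -0.6374476 ]), 'ft_torque': array([ 0.02685096, -0.04427652,  0.00946033]), 'finger_force': 0.0, 'opening': 0.08525089987725985}
```

View pics/scene0.png

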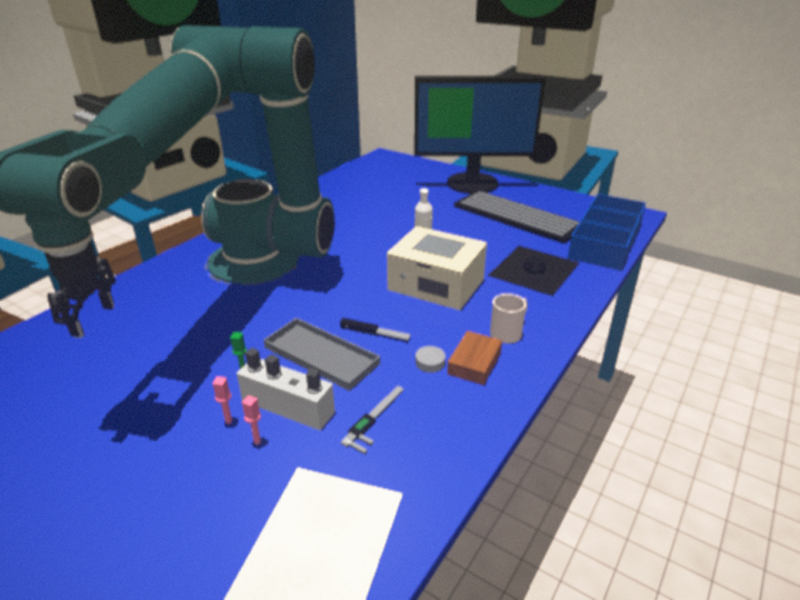

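View pics/top0.png

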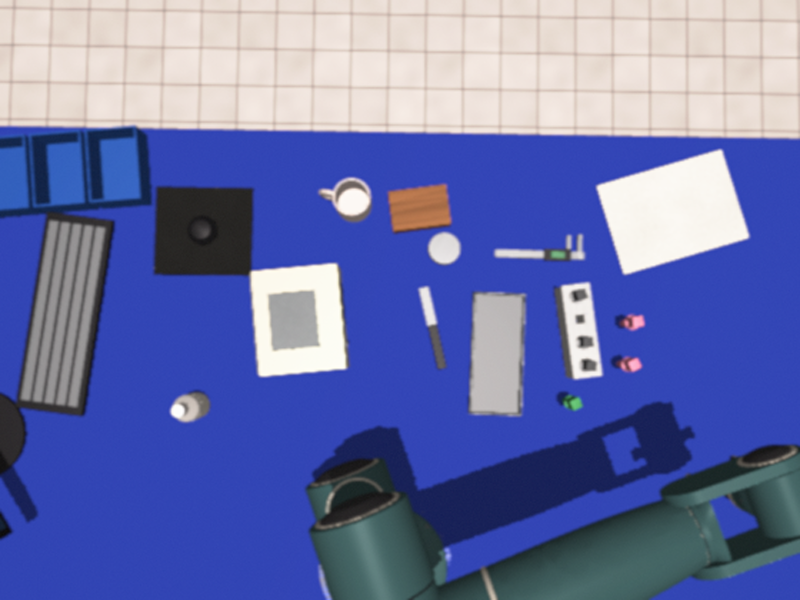

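The top view (800 px wide) shows the housing at (298,320), blade (432,328), tray (498,353), and rack (580,330) with 3 dark rods and one empty hole. The pink (630,322 / 630,364) and green (572,402) lookalikes stand free beside it. In the scene view the notch is on the housing's face at (423,265), which faces world -y.

```bash
cat > h.py <<'E'
from station import arm
import cv2,numpy as np
from scipy.spatial.transform import Rotation as Ro
def cam(n,st=None):
    c=arm.camera_info(n);K=np.array(c["intrinsics"])
    if n!="wrist":
        R=np.array(c["R"]);t=np.array(c["t"]);return K,R.T,-R.T@t
    H=np.array(c["hand_eye"]);T=np.eye(4);T[:3,:3]=Ro.from_euler('xyz',st[1]).as_matrix();T[:3,3]=st[0]
    W=T@H;return K,W[:3,:3],W[:3,3]
def ray(C,uv):
    K,R,o=C;d=R@np.linalg.solve(K,[uv[0],uv[1],1.]);return o,d/np.linalg.norm(d)
def onz(C,uv,z):
    o,d=ray(C,uv);return o+d*(z-o[2])/d[2]
def tri(obs):
    A=np.zeros((3,3));b=np.zeros(3);L=[ray(C,uv) for C,uv in obs]
    for o,d in L:
        P=np.eye(3)-np.outer(d,d);A+=P;b+=P@o
    X=np.linalg.solve(A,b);return X,max(np.linalg.norm(np.cross(X-o,d)) for o,d in L)
def proj(C,X):
    K,R,o=C;p=K@(R.T@(np.array(X)-o));return p[:2]/p[2]
def snap(name):
    s=arm.observe();st=(s["eef_pos"],s["orientation"]);im=arm.capture("wrist")
    np.savez(f"pics/{name}.npz",im=im,p=st[0],o=st[1]);return im,st
def load(name):
    d=np.load(f"pics/{name}.npz");return d["im"],cam("wrist",(d["p"],d["o"]))
E
python3 - <<'E'
from h import *
C=cam("top");f=lambda u,v,z:np.round(onz(C,((u)*.7,(v)*.7),z),3)
for n,u,v,z in [("h-ul",250,270,.12),("h-ur",337,264,.12),("h-lr",347,369,.12),("h-ll",259,376,.12),("tip",424,288,.011),("hend",441,367,.02),("bj",432,326,.02),("tray ul",474,292,.025),("ur",526,294,.025),("lr",522,415,.025),("ll",469,413,.025),("rack ul",556,286,.08),("ur",590,283,.08),("lr",602,376,.08),("ll",572,379,.08),("r0",579,295,.126),("empty",580,319,.08),("r1",585,342,.126),("r2",589,365,.126),("green",572,402,.116)]: print(n,f(u,v,z))
a=np.load("pics/top0.npy")[180:300,170:440,::-1];b=np.load("pics/scene0.npy")[150:320,150:350,::-1]
cv2.imwrite("pics/c1.png",cv2.resize(a,None,fx=2.95,fy=2.95,interpolation=cv2.INTER_CUBIC))
cv2.imwrite("pics/c2.png",cv2.resize(b,None,fx=3.5,fy=3.5,interpolation=cv2.INTER_CUBIC))
E
```

```text
h-ul [0.639 0.289 0.12 ]
h-ur [0.655 0.107 0.12 ]
h-lr [0.435 0.083 0.12 ]
h-ll [0.418 0.265 0.12 ]
tip [ 0.615 -0.079  0.011]
hend [ 0.44  -0.119  0.02 ]
bj [ 0.53  -0.098  0.02 ]
tray ul [ 0.607 -0.19   0.025]
ur [ 0.604 -0.305  0.025]
lr [ 0.337 -0.298  0.025]
ll [ 0.34  -0.181  0.025]
rack ul [ 0.618 -0.361  0.08 ]
ur [ 0.626 -0.434  0.08 ]
lr [ 0.427 -0.46   0.08 ]
ll [ 0.419 -0.396  0.08 ]
r0 [ 0.596 -0.399  0.126]
empty [ 0.548 -0.412  0.08 ]
r1 [ 0.498 -0.412  0.126]
r2 [ 0.451 -0.421  0.126]
green [ 0.373 -0.388  0.116]
```

View pics/c2.png

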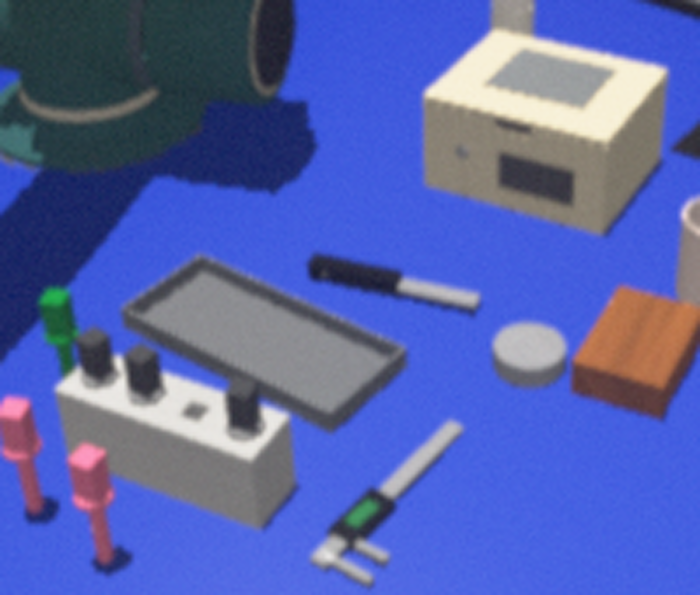

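Request:
servo_tool --pt "1 1.7 3.7 0.5 0 0 -0.012" --pt "1 1.7 3.7 0.5 0 0 -0.012" --pt "1 1.7 3.7 0.5 0 0 -0.012" --pt "1 1.7 3.7 0.5 0 0 -0.012" --pt "1 1.7 3.7 0.5 0 0 -0.012" --pt "1 1.7 3.7 0.5 0 0 -0.012" --pt "1 1.7 3.7 0.5 0 0 -0.012" --pt "1 1.7 3.7 0.5 0 0 -0.012" --pt "1 1.7 3.7 0 0 0 -0.012" --pt "1 1.7 3.7 0 0 0 -0.012" --pt "1 1.7 3.7 0 0 0 -0.012" --pt "1 1.7 3.7 0 0 0 -0.012" --pt "1 1.7 3.7 0 0 0 -0.012" --pt "1 1.7 3.7 0 0 0 -0.012" --pt "1 0 0 0 0 0 0" --pt "1 0 0 0 0 0 0"

```text
time: 1.7
eef_pos: [0.4964, -0.1049, 0.293]
orientation: [-3.141, 0.001, 0.227]
ft_force: [-0.3, 0.2, 0.6]
opening: 0.0853
finger_force: 0.0
```

Run:
```python
from h import *
im,st=snap("w1");print(st)
cv2.imwrite("pics/w1.png",cv2.resize(im[:,:,::-1],(800,600),interpolation=cv2.INTER_CUBIC))
```

```text
(array([ 0.49643737, -0.10494651,  0.29299644]), array([-3.14145233e+00,  5.93907335e-04,  2.26821807e-01]))
```

View pics/w1.png

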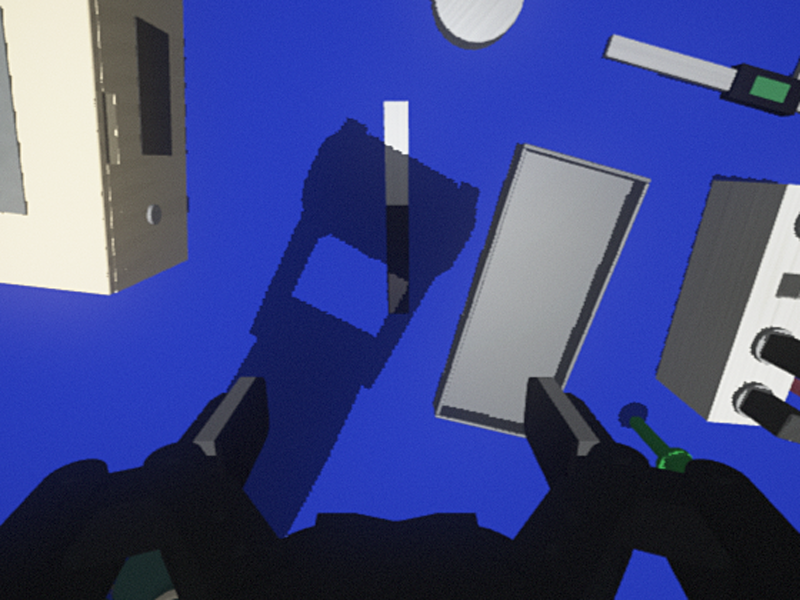

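The blade runs from tip (396,101), through the handle joint at (397,206), to its rear at (398,313). The notch is the lighter patch from (111,93) to (111,163), and the housing's near corner is at (112,295). The rack is at the right, with two rod heads at (775,350) and (755,405).

Run:
```python
from h import *
_,W=load("w1");T=cam("top");S=cam("scene");k=.7
P=lambda a:(a[0]*k,a[1]*k)
for n,w,t in [("tip",(396,101),(424.5,288)),("joint",(397,206),(431.5,326)),("rear",(398,313),(441,367.5)),("corner lr cover",(112,295),(347,369))]:
    X,e=tri([(W,P(w)),(T,P(t))]);print(n,X.round(4),round(e,4))
for n,w,z in [("tip",(396,101),.013),("joint",(397,206),.022),("rear",(398,313),.022),("notch a",(111,93),.106),("notch b",(111,163),.106),("corner",(112,295),.12),
 ("tray a",(518,144),.025),("tray b",(650,180),.025),("tray c",(436,415),.025)]:
    print(n,onz(W,P(w),z).round(4))
# scene notch centre
s=(513/3.5+150,127/3.5+150);print("notch scene/wrist tri",tri([(W,P((111,128))),(S,s)]))
```

```text
tip [ 0.609  -0.0777  0.0888] 0.0001
joint [ 0.5312 -0.0974 -0.0175] 0.0008
rear [ 0.4386 -0.1188  0.0221] 0.0002
corner lr cover [0.4377 0.0843 0.1208] 0.0029
tip [ 0.6181 -0.0756  0.013 ]
joint [ 0.5349 -0.0957  0.022 ]
rear [ 0.4386 -0.1189  0.022 ]
notch a [0.5705 0.1007 0.106 ]
notch b [0.527 0.099 0.106]
corner [0.4396 0.0866 0.12  ]
tray a [ 0.6074 -0.1826  0.025 ]
tray b [ 0.605  -0.3013  0.025 ]
tray c [ 0.3423 -0.1806  0.025 ]
notch scene/wrist tri (array([0.55104536, 0.10042152, 0.10861318]), np.float64(0.0024876093383501088))
```

Request:
servo_tool --pt "1 -0.7 -0.2 -4 0 0 0.005" --pt "1 -0.7 -0.1 -4 0 0 0.005" --pt "1 0 0 -4 0 0 0" --pt "1 0 0 -4 0 0 0" --pt "1 0 0 -4 0 0 0" --pt "1 0 0 -3 0 0 0" --pt "1 0 0 -2 0 0 0" --pt "1 0 0 -1 0 0 0" --pt "1 0 0 -0.5 0 0 0" --pt "1 0 0 0 0 0 0" --grip_force 100

```text
time: 2.75
eef_pos: [0.4824, -0.1091, 0.0286]
orientation: [3.142, -0.0, 0.234]
ft_force: [0.0, -0.7, 0.5]
opening: 0.0854
finger_force: 0.0
```

Request:
servo_tool --pt "-1 0 0 0 0 0 0" --pt "-1 0 0 0 0 0 0" --pt "-1 0 0 0 0 0 0" --pt "-1 0 0 0 0 0 0" --pt "-1 0 0 0 0 0 0" --pt "-1 0 0 0 0 0 0" --pt "-1 0 0 0 0 0 0" --pt "-1 0 0 0 0 0 0"

```text
time: 3.55
eef_pos: [0.4827, -0.1086, 0.029]
orientation: [3.141, -0.001, 0.235]
ft_force: [-2.4, 0.4, 6.7]
opening: 0.0175
finger_force: 98.8
```

Request:
servo_tool --pt "-1 0 0 2 0 0 0" --pt "-1 0 0 4 0 0 0" --pt "-1 0 0 3.5 0 0 0" --pt "-1 0.8 0 0 0 0 0.12" --pt "-1 0.8 0 0 0 0 0.12" --pt "-1 0.8 0.3 0 0 0 0.12" --pt "-1 0.7 0.3 0 0 0 0.12" --pt "-1 0.7 0.3 0 0 0 0.12" --pt "-1 0.7 0.3 0 0 0 0.12" --pt "-1 0.7 0.3 0 0 0 0.12" --pt "-1 0.7 0.3 0 0 0 0.12" --pt "-1 0.7 0.3 0 0 0 0.12" --pt "-1 0.7 0.3 0 0 0 0.12" --pt "-1 0.7 0.3 0 0 0 0.12" --pt "-1 0.6 0.2 0 0 0 0.12" --pt "-1 0 0 0 0 0 0" --pt "-1 0 0 0 0 0 0"

```text
time: 5.25
eef_pos: [0.5682, -0.0796, 0.1231]
orientation: [-3.141, -0.0, 1.671]
ft_force: [-0.2, -0.0, -1.6]
opening: 0.0175
finger_force: 97.9
```

Run:
```python
from h import *
im,st=snap("w2");print(st)
cv2.imwrite("pics/w2.png",cv2.resize(im[:,:,::-1],(800,600),interpolation=cv2.INTER_CUBIC))
```

```text
(array([ 0.56815666, -0.07956851,  0.12312109]), array([-3.14112926e+00, -6.33412142e-05,  1.67140318e+00]))
```

View pics/w2.png

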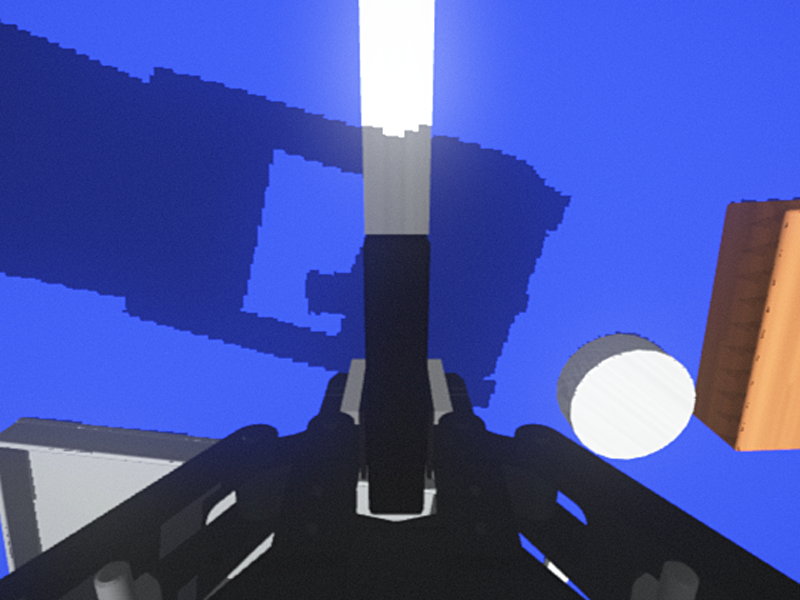

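The blade is held square and centred, with the handle/blade joint at (397,235). I'm inserting it.

Request:
servo_tool --pt "-1 -0.1 1 0.1 0 0 0" --pt "-1 -0.1 1 0 0 0 0" --pt "-1 -0.1 1 0 0 0 0" --pt "-1 -0.1 1 0 0 0 0" --pt "-1 -0.1 0.7 0 0 0 0" --pt "-1 0 0.5 0 0 0 0" --pt "-1 0 0 0 0 0 0"

```text
time: 6.0
eef_pos: [0.5634, -0.027, 0.1244]
orientation: [3.142, 0.0, 1.676]
ft_force: [0.6, 0.5, -1.2]
opening: 0.0175
finger_force: 97.9
```

Run:
```python
from h import *
im=arm.capture("scene");a=im[130:240,230:370,::-1]
cv2.imwrite("pics/s2.png",cv2.resize(a,None,fx=5.4,fy=5.4,interpolation=cv2.INTER_CUBIC))
```

```text
(no output)
```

View pics/s2.png

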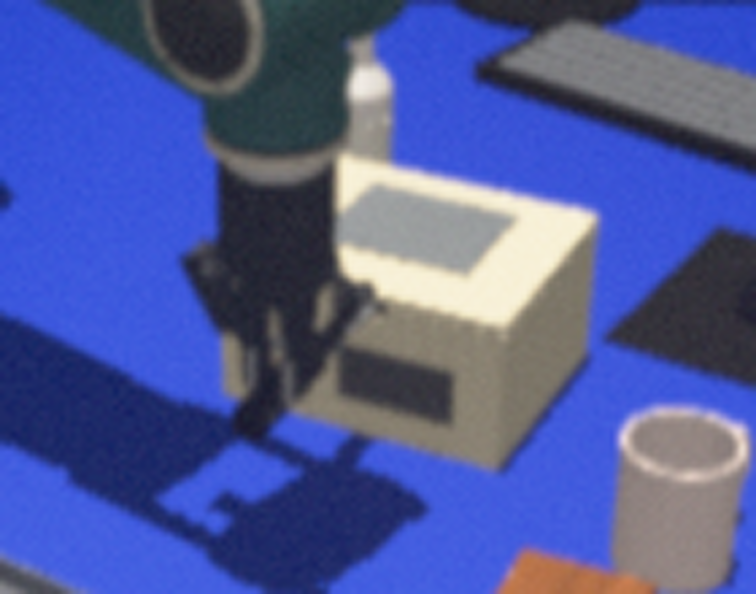

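The scene crop shows the gripper in front of the notch with no contact force. I'm continuing the insertion, then lifting.

Request:
servo_tool --pt "-1 -0.1 0.7 0 0 0 0" --pt "-1 -0.1 0.7 0 0 0 0" --pt "-1 -0.1 0.7 0 0 0 0" --pt "-1 0 0.7 0 0 0 0" --pt "-1 0 0 0 0 0 0"

```text
time: 6.55
eef_pos: [0.5604, 0.0013, 0.1243]
orientation: [3.141, -0.0, 1.676]
ft_force: [0.2, -0.0, -0.8]
opening: 0.0176
finger_force: 97.9
```

Request:
servo_tool --pt "-1 0 0 0.4 0 0 0" --pt "-1 0 0 0.4 0 0 0" --pt "-1 0 0 0.4 0 0 0" --pt "-1 0 0 0.4 0 0 0" --pt "-1 0 0 0 0 0 0"

```text
time: 7.05
eef_pos: [0.5605, 0.0003, 0.1409]
orientation: [3.141, 0.0, 1.675]
ft_force: [-0.0, 1.3, -3.7]
opening: 0.0174
finger_force: 98.0
```

Request:
servo_tool --pt "-1 0 0 0.6 0 0 0" --pt "-1 0 0.1 0.6 0 0 0" --pt "-1 0 0.1 0.6 0 0 0" --pt "-1 0 0.2 0.6 0 0 0" --pt "-1 0 0.2 0.6 0 0 0" --pt "-1 0 0.2 0.6 0 0 0" --pt "-1 0 0.2 0.6 0 0 0" --pt "-1 0 0 0 0 0 0" --pt "-1 0 0 0 0 0 0" --pt "-1 0 0 0 0 0 0" --pt "-1 0 0 0 0 0 0"

```text
time: 8.15
eef_pos: [0.5604, 0.0105, 0.1822]
orientation: [3.142, -0.0, 1.675]
ft_force: [0.1, 0.6, -2.2]
opening: 0.0174
finger_force: 98.4
```

Run:
```python
from h import *
im=arm.capture("scene");a=im[100:240,230:400,::-1]
cv2.imwrite("pics/s3.png",cv2.resize(a,None,fx=4.2,fy=4.2,interpolation=cv2.INTER_CUBIC))
```

```text
(no output)
```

View pics/s3.png

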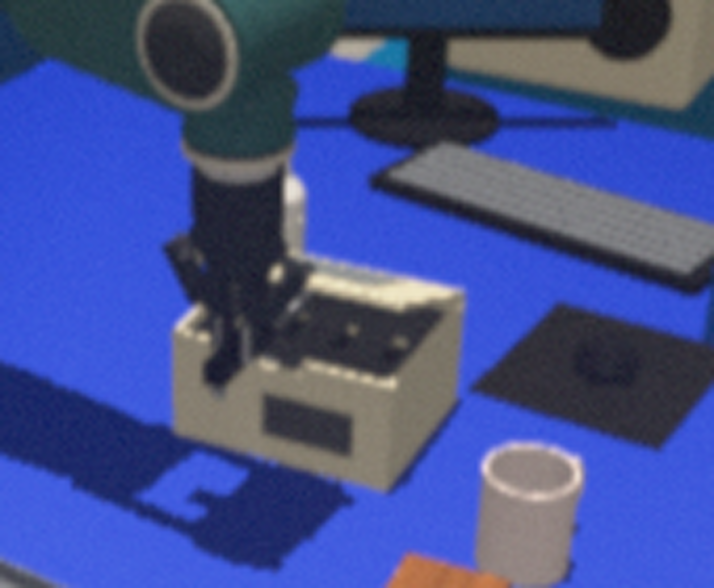

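The cover is up at about 23° and the slots are visible. I'm continuing along the arc.

Request:
servo_tool --pt "-1 0 0.5 0.9 0 0 0" --pt "-1 0 0.6 0.9 0 0 0" --pt "-1 -0.1 0.6 0.9 0 0 0" --pt "-1 -0.1 0.7 1 0 0 0" --pt "-1 -0.1 0.7 0.9 0 0 0" --pt "-1 -0.1 0.9 0.7 0 0 0" --pt "-1 -0.1 0.9 0.7 0 0 0" --pt "-1 -0.1 0.9 0.6 0 0 0" --pt "-1 -0.1 1 0.5 0 0 0" --pt "-1 -0.1 1 0.5 0 0 0" --pt "-1 -0.1 1 0.3 0 0 0" --pt "-1 -0.1 1 0.3 0 0 0" --pt "-1 -0.1 1 0.2 0 0 0" --pt "-1 -0.1 1 0.2 0 0 0" --pt "-1 -0.1 1 0 0 0 0" --pt "-1 -0.1 1 0 0 0 0" --pt "-1 -0.1 1 -0.1 0 0 0" --pt "-1 -0.1 1 -0.1 0 0 0" --pt "-1 -0.1 0.8 -0.1 0 0 0" --pt "-1 0 0 0 0 0 0"

```text
time: 10.2
eef_pos: [0.5432, 0.1775, 0.2651]
orientation: [-3.141, -0.001, 1.676]
ft_force: [0.7, -0.0, -1.8]
opening: 0.0179
finger_force: 98.7
```

Run:
```python
from h import *
im=arm.capture("scene");a=im[60:220,230:420,::-1]
cv2.imwrite("pics/s4.png",cv2.resize(a,None,fx=3.7,fy=3.7,interpolation=cv2.INTER_CUBIC))
```

```text
(no output)
```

View pics/s4.png

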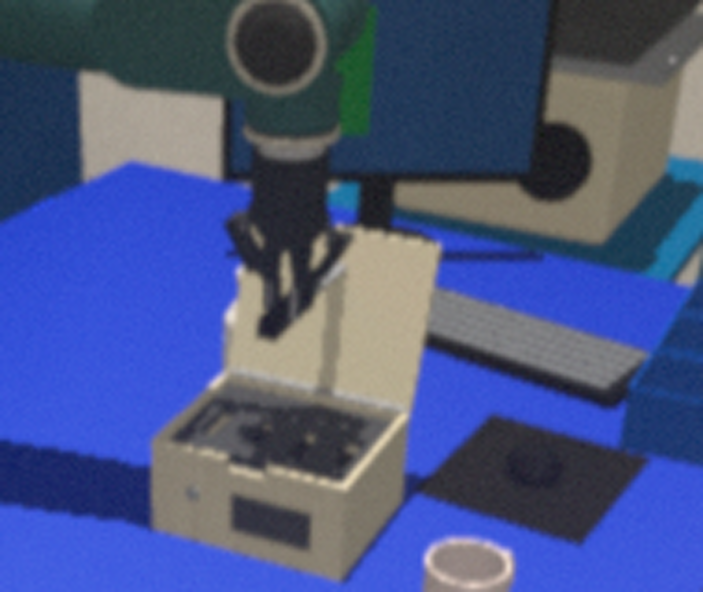

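The cover is folded back to about 1.85 rad. Next I'm backing off and carrying the blade to the tray.

Request:
servo_tool --pt "-1 0.3 -3.5 0 0 0 0" --pt "-1 0.3 -3.5 0 0 0 0" --pt "-1 0.4 -3.5 0 0 0 0" --pt "-1 -0.9 -2.2 -0.5 0 0 -0.12" --pt "-1 -0.9 -2.2 -0.5 0 0 -0.12" --pt "-1 -0.9 -2.2 -1 0 0 -0.12" --pt "-1 -0.9 -2.2 -1 0 0 -0.12" --pt "-1 -0.9 -2.2 -1 0 0 -0.12" --pt "-1 -0.9 -2.2 -1 0 0 -0.12" --pt "-1 -0.9 -2.2 -1 0 0 -0.12" --pt "-1 -0.9 -2.2 -1 0 0 -0.12" --pt "-1 -0.9 -2.2 -1 0 0 -0.12" --pt "-1 -0.9 -2.3 -1 0 0 -0.12" --pt "-1 -0.9 -2.3 -1 0 0 -0.12" --pt "-1 -0.9 -2.3 -1 0 0 -0.12" --pt "-1 -0.9 -2.3 -1 0 0 -0.12" --pt "-1 -0.9 -2.3 -1 0 0 -0.12" --pt "-1 0 0 0 0 0 0" --pt "-1 0 0 0 0 0 0"

```text
time: 12.15
eef_pos: [0.4272, -0.2419, 0.1355]
orientation: [-3.141, -0.0, -0.005]
ft_force: [0.3, 0.2, -0.2]
opening: 0.0176
finger_force: 98.7
```

Run:
```python
from h import *
im,st=snap("w3");print(st)
t=arm.capture("top");a=t[180:300,270:440,::-1]
cv2.imwrite("pics/w3.png",np.vstack([cv2.resize(a,(425,300),interpolation=cv2.INTER_CUBIC),cv2.resize(im[:,:,::-1],(425,300))]))
```

```text
(array([ 0.42721345, -0.24193201,  0.13545792]), array([-3.14124582e+00, -2.79919842e-04, -5.27162522e-03]))
```

View pics/w3.png

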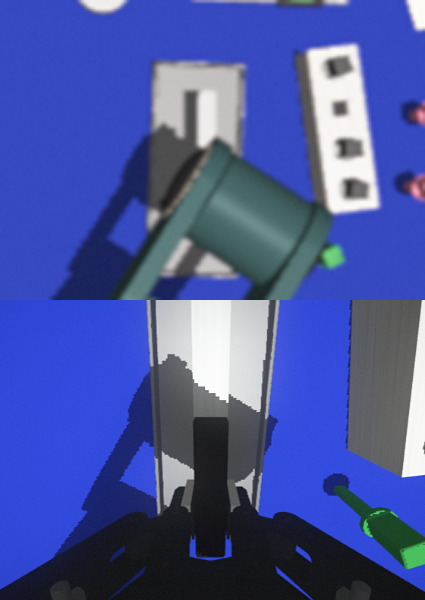

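The blade is over the tray and centred between its walls. I'm lowering it.

Request:
servo_tool --pt "-1 0 0 -3 0 0 0" --pt "-1 0 0 -3 0 0 0" --pt "-1 0 0 -2 0 0 0" --pt "-1 0 0 -1 0 0 0" --pt "-1 0 0 -0.5 0 0 0" --pt "-1 0 0 -0.3 0 0 0" --pt "-1 0 0 0 0 0 0"

```text
time: 12.95
eef_pos: [0.4278, -0.2417, 0.0379]
orientation: [3.141, -0.001, -0.005]
ft_force: [-0.1, -0.3, -1.3]
opening: 0.0175
finger_force: 98.7
```

Request:
servo_tool --pt "-1 0 0 -0.2 0 0 0" --pt "-1 0 0 0 0 0 0"

```text
time: 13.15
eef_pos: [0.4275, -0.2417, 0.0357]
orientation: [3.141, -0.001, -0.005]
ft_force: [-0.4, 0.1, -0.8]
opening: 0.0175
finger_force: 98.7
```

Request:
servo_tool --pt "-1 0 0 -0.2 0 0 0" --pt "-0.1 0 0 0 0 0 0" --pt "-0.1 0 0 0 0 0 0" --pt "-0.1 0 0 0 0 0 0" --pt "-0.1 0 0 0 0 0 0" --pt "-0.1 0 0 1 0 0 0" --pt "-0.1 0 0 4 0 0 0" --pt "-0.1 0 0 4 0 0 0" --pt "-0.1 0 0 4 0 0 0" --pt "-0.1 0 0 4 0 0 0" --pt "-0.1 0.5 -2.5 3 0 0 0.03" --pt "-0.1 0.5 -2.5 3 0 0 0.03" --pt "-0.1 0.5 -2.5 3 0 0 0.03" --pt "-0.1 0.5 -2.5 3 0 0 0.03" --pt "-0.1 0.5 -2.5 0 0 0 0.03" --pt "-0.1 0.5 -2.5 0 0 0 0" --pt "-0.1 0 0 0 0 0 0" --pt "-0.1 0 0 0 0 0 0"

```text
time: 14.95
eef_pos: [0.4572, -0.3916, 0.3236]
orientation: [-3.141, 0.0, 0.144]
ft_force: [-0.7, -0.2, 1.2]
opening: 0.0384
finger_force: 0.0
```

Run:
```python
from h import *
im,st=snap("w4");print(st)
cv2.imwrite("pics/w4.png",cv2.resize(im[:,:,::-1],(800,600),interpolation=cv2.INTER_CUBIC))
```

```text
(array([ 0.45717004, -0.39164913,  0.32357037]), array([-3.14120700e+00,  1.62500476e-04,  1.44127250e-01]))
```

View pics/w4.png

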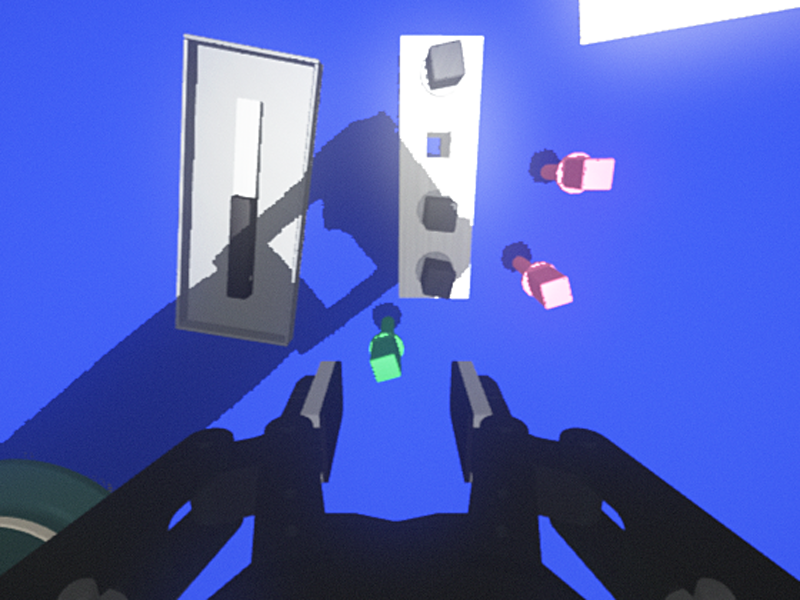

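The wrist view shows the blade lying in the tray, with the three dark rods in the rack at (447,62), (439,212) and (436,277). The empty hole is at (438,145), and the pink and green decoys stand free outside. I'll look at the deck next and enlarge both in one picture.

Request:
servo_tool --pt "-0.1 0.3 4 0.3 0 0 0" --pt "-0.1 0.3 4 0.3 0 0 0" --pt "-0.1 0.3 4 0.3 0 0 0" --pt "-0.1 0.3 4 0.3 0 0 0" --pt "-0.1 0.3 4 0.3 0 0 0" --pt "-0.1 0.3 4 0.3 0 0 0" --pt "-0.1 0.3 4 0.3 0 0 -0.01" --pt "-0.1 0.3 4 0.3 0 0 -0.01" --pt "-0.1 0.3 4 0.3 0 0 -0.01" --pt "-0.1 0.3 4 0 0 0 -0.01" --pt "-0.1 0.3 4 0 0 0 0" --pt "-0.1 0.3 4 0 0 0 0" --pt "-0.1 0.3 4 0 0 0 0" --pt "-0.1 0.3 4 0 0 0 0" --pt "-0.1 0 0 0 0 0 0" --pt "-0.1 0 0 0 0 0 0"

```text
time: 16.6
eef_pos: [0.4986, 0.1693, 0.3506]
orientation: [3.142, -0.0, 0.107]
ft_force: [-0.5, 0.4, -0.4]
opening: 0.0382
finger_force: 0.0
```

Run:
```python
from h import *
im,st=snap("w5");print(st)
r,_=load("w4");r=r[20:215,270:345]
def g(a):return (255*(a/255.)**.5).astype(np.uint8)
a=cv2.resize(g(r)[:,:,::-1],None,fx=3,fy=3,interpolation=cv2.INTER_CUBIC)
b=cv2.resize(g(im)[0:300,100:460,::-1],(560,467),interpolation=cv2.INTER_CUBIC)
o=np.zeros((585,225+560,3),np.uint8);o[:,:225]=a;o[:467,225:]=b
cv2.imwrite("pics/w5.png",o)
```

```text
(array([0.49856447, 0.1693014 , 0.35058501]), array([ 3.14152589e+00, -2.13821934e-04,  1.07200892e-01]))
```

View pics/w5.png

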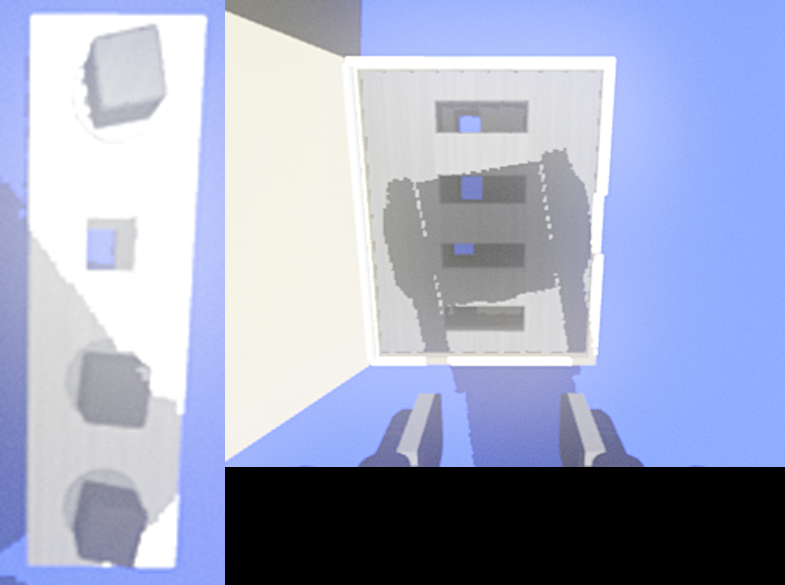

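The deck shows four slots (montage px): A (482,117), B (482,189), C (484,255) and D (485,318). Lock holes show blue at A x 459–481, B 461–483 and C 455–474; D's hole is not visible. I'll compute rod and slot positions from these.

Run:
```python
from h import *
_,W=load("w4");_,D=load("w5")
r=lambda x,y:(270+x/3-.33,20+y/3-.33)
d=lambda x,y:(100+(x-225)/1.5556,y/1.5567)
print("rack corners",[onz(W,r(*p),.08).round(4) for p in[(30,15),(207,15),(175,567),(28,567)]])
rc=[onz(W,r(*p),.08)[:2] for p in[(30,15),(207,15),(175,567),(28,567)]]
c=np.mean(rc,0);v=(rc[0]+rc[1]-rc[2]-rc[3]);yaw=np.arctan2(v[1],v[0]);print("rack c",c.round(4),yaw)
for s in(75,25,-25,-75):print(s,(c+s/1000*np.array([np.cos(yaw),np.sin(yaw)])).round(4))
print("empty",[onz(W,r(*p),.08).round(4) for p in[(87,217),(135,217),(135,270),(87,270)]])
for n,p in dict(A=(130,64),B=(118,395),C=(113,527)).items():print(n,onz(W,r(*p),.126).round(4))
S=[]
for n,(a,b,e,f,h) in dict(A=(436,528,101,133,(459,481)),B=(440,525,175,202,(461,483)),C=(443,524,243,267,(455,474)),D=(445,524,306,330,None)).items():
    m=onz(D,d((a+b)/2,(e+f)/2),.1);S.append(m[:2])
    print(n,m.round(4),"len",np.linalg.norm(onz(D,d(a,e),.1)-onz(D,d(b,e),.1)).round(4),"wid",(onz(D,d(a,e),.1)-onz(D,d(a,f),.1)).round(4)[0])
    if h: print("   hole y edges: right@.058",onz(D,d(h[1],(e+f)/2),.058).round(4),"left@.02",onz(D,d(h[0],(e+f)/2),.02).round(4))
S=np.array(S);v=S[0]-S[3];print("slot dir",np.arctan2(v[1],v[0]),"len",np.linalg.norm(v),"centre",S.mean(0))
T=cam("top")
for n,p in dict(rul=(345,60),rur=(612,60),rll=(368,362),rlr=(598,362)).items():print(n,onz(D,d(*p),.112).round(4))
```

```text
rack corners [array([ 0.6204, -0.3692,  0.08  ]), array([ 0.6293, -0.4303,  0.08  ]), array([ 0.4299, -0.4578,  0.08  ]), array([ 0.4212, -0.3977,  0.08  ])]
rack c [ 0.5252 -0.4138] 0.13973996250168189
75 [ 0.5995 -0.4033]
25 [ 0.55   -0.4103]
-25 [ 0.5005 -0.4172]
-75 [ 0.451  -0.4242]
empty [array([ 0.5582, -0.3997,  0.08  ]), array([ 0.5608, -0.4172,  0.08  ]), array([ 0.5424, -0.4206,  0.08  ]), array([ 0.5398, -0.4027,  0.08  ])]
A [ 0.6005 -0.403   0.126 ]
B [ 0.5003 -0.4169  0.126 ]
C [ 0.4542 -0.4232  0.126 ]
A [0.6133 0.1963 0.1   ] len 0.0652 wid 0.0211
   hole y edges: right@.058 [0.6177 0.199  0.058 ] left@.02 [0.6198 0.2199 0.02  ]
B [0.5644 0.1912 0.1   ] len 0.0629 wid 0.0193
   hole y edges: right@.058 [0.5634 0.1922 0.058 ] left@.02 [0.5604 0.2132 0.02  ]
C [0.5151 0.1857 0.1   ] len 0.0624 wid 0.0186
   hole y edges: right@.058 [0.5076 0.1946 0.058 ] left@.02 [0.4997 0.2139 0.02  ]
D [0.4645 0.18   0.1   ] len 0.0633 wid 0.0201
slot dir 0.10906444225099333 len 0.1496912703130125 centre [0.53933654 0.188314  ]
rul [0.6373 0.2905 0.112 ]
rur [0.6564 0.1124 0.112 ]
rll [0.4214 0.2696 0.112 ]
rlr [0.4411 0.0856 0.112 ]
```

```bash
cat > rk.py <<'E'
from h import *
a=np.load("pics/top0.npy");b=arm.capture("top")
sl=np.s_[190:275,378:432]
g=lambda x:cv2.GaussianBlur(cv2.cvtColor(x[sl],cv2.COLOR_RGB2GRAY),(5,5),0).astype(np.float32)
print("diff",np.abs(g(a)-g(b)).mean().round(2),"n>30",(np.abs(g(a)-g(b))>30).sum(),"shift",cv2.phaseCorrelate(g(a),g(b)))
E
python3 rk.py
```

```text
diff 5.18 n>30 0 shift ((-0.050948695487260665, -0.041229650601209755), 0.9860468067750028)
```

Request:
servo_tool --pt "0.2 0.7 -4 0 0 0 0" --pt "0.2 0.7 -4 0 0 0 0" --pt "0.2 0.7 -4 0 0 0 0" --pt "0.2 0.7 -4 -1 0 0 0.02" --pt "0.2 0.7 -4 -1 0 0 0.02" --pt "0.2 0.7 -4 -1 0 0 0.02" --pt "0.2 0.7 -4 -1 0 0 0.02" --pt "0.2 0.7 -4 -1 0 0 0.02" --pt "0.2 0.7 -4 -1 0 0 0.02" --pt "0.2 0.7 -4 -1 0 0 0.02" --pt "0.2 0.7 -4 -1 0 0 0.02" --pt "0.2 0.7 -4 -1 0 0 0.02" --pt "0.2 0.9 -4 -1 0 0 0.02" --pt "0.2 0.9 -4 -1 0 0 0.02" --pt "0.2 0 -1.2 0 0 0 0" --pt "0.2 0 0 0 0 0 0"

```text
time: 18.3
eef_pos: [0.6001, -0.4059, 0.2397]
orientation: [-3.141, 0.001, 0.322]
ft_force: [-0.6, 0.3, 0.6]
opening: 0.0513
finger_force: 0.0
```

Request:
servo_tool --pt "0.2 0 0.3 -3 0 0 0" --pt "0.2 0 0 -3 0 0 0" --pt "0.2 0 0 -3 0 0 0" --pt "0.2 0 0 -2 0 0 0" --pt "0.2 0 0 -1.2 0 0 0" --pt "0.2 0 0 -0.6 0 0 0" --pt "0.2 0 0 0 0 0 0" --pt "-1 0 0 0 0 0 0" --pt "-1 0 0 0 0 0 0" --pt "-1 0 0 0 0 0 0" --pt "-1 0 0 0 0 0 0" --pt "-1 0 0 0 0 0 0" --grip_force 60

```text
time: 19.5
eef_pos: [0.6018, -0.4009, 0.1138]
orientation: [3.14, -0.001, 0.325]
ft_force: [-0.2, 0.9, 6.9]
opening: 0.0209
finger_force: 59.5
```

Request:
servo_tool --pt "-1 0 0 2 0 0 0" --pt "-1 0 0 4 0 0 0" --pt "-1 0 0 4 0 0 0" --pt "-1 0 0 3.6 0 0 0" --pt "-1 0.1 2 0 0 0 0" --pt "-1 0.1 4 0 0 0 0" --pt "-1 0.1 4 0 0 0 -0.02" --pt "-1 0.1 4 0 0 0 -0.02" --pt "-1 0.1 4 0 0 0 -0.02" --pt "-1 0.1 4 0 0 0 -0.02" --pt "-1 0.1 4 0 0 0 -0.02" --pt "-1 0.1 4 0 0 0 -0.02" --pt "-1 0.1 4 0 0 0 -0.02" --pt "-1 0.1 4 0 0 0 -0.02" --pt "-1 0.1 4 0 0 0 -0.02" --pt "-1 0.1 4 0 0 0 -0.02" --pt "-1 0 4 0 0 0 -0.01" --pt "-1 0 4 0 0 0 0" --pt "-1 0 4 0 0 0 0" --pt "-1 0 3 0 0 0 0"

```text
time: 21.5
eef_pos: [0.6126, 0.2119, 0.2478]
orientation: [-3.141, 0.0, 0.116]
ft_force: [0.6, -0.3, -1.3]
opening: 0.0215
finger_force: 59.5
```

Request:
servo_tool --pt "-1 0 3 0 0 0 0" --pt "-1 0 1 0 0 0 0" --pt "-1 0 0 0 0 0 0" --pt "-1 0 0 0 0 0 0"

```text
time: 21.9
eef_pos: [0.6133, 0.2488, 0.248]
orientation: [3.141, 0.0, 0.115]
ft_force: [0.4, -1.0, -1.9]
opening: 0.0214
finger_force: 59.6
```

Request:
servo_tool --pt "-1 0 -2 0 0 0 0" --pt "-1 0 -2 0 0 0 0" --pt "-1 0 0 -2 0 0 0" --pt "-1 0 0 -2 0 0 0" --pt "-1 0 0 -0.5 0 0 0" --pt "-1 0 0 -0.4 0 0 0" --pt "-1 0 0 -0.3 0 0 0" --pt "-1 0 0 0 0 0 0"

```text
time: 22.7
eef_pos: [0.6135, 0.2092, 0.1967]
orientation: [-3.142, -0.0, 0.115]
ft_force: [-0.6, -0.4, -0.3]
opening: 0.0217
finger_force: 59.6
```

Request:
servo_tool --pt "-1 0 0 -0.4 0 0 0" --pt "-1 0 0 -0.4 0 0 0" --pt "-1 0 0 -0.4 0 0 0" --pt "-1 0 0 0 0 0 0"

```text
time: 23.1
eef_pos: [0.6131, 0.2094, 0.1835]
orientation: [3.141, 0.001, 0.115]
ft_force: [-0.9, -0.7, -1.7]
opening: 0.0217
finger_force: 59.6
```

Request:
servo_tool --pt "-1 0 0 -0.6 0 0 0" --pt "-1 0 0 -0.6 0 0 0" --pt "-1 0 0 -0.4 0 0 0" --pt "-1 0 0 -0.4 0 0 0" --pt "-1 0 0 -0.4 0 0 0" --pt "-1 0 0 0 0 0 0"

```text
time: 23.7
eef_pos: [0.6132, 0.2093, 0.1596]
orientation: [3.141, 0.001, 0.115]
ft_force: [0.0, -0.2, -1.3]
opening: 0.021
finger_force: 59.6
```

Request:
servo_tool --pt "-1 0 0 -0.4 0 0 0" --pt "-1 0 0 -0.4 0 0 0" --pt "-1 0 0 -0.4 0 0 0" --pt "-1 0 0 0 0 0 0"

```text
time: 24.1
eef_pos: [0.6131, 0.2093, 0.1475]
orientation: [3.141, 0.001, 0.115]
ft_force: [0.1, -0.5, -0.6]
opening: 0.0214
finger_force: 59.6
```

In the hole. Now home (expected TCP about 0.134).

Request:
servo_tool --pt "-1 0 0 -0.4 0 0 0" --pt "-1 0 0 -0.4 0 0 0" --pt "-1 0 0 -0.3 0 0 0" --pt "-1 0 0 -0.2 0 0 0" --pt "-1 0 0 -0.2 0 0 0" --pt "-1 0 0 0 0 0 0"

```text
time: 24.7
eef_pos: [0.6134, 0.2094, 0.1338]
orientation: [-3.142, -0.0, 0.115]
ft_force: [-2.2, -1.1, 2.9]
opening: 0.0214
finger_force: 60.1
```

Request:
servo_tool --pt "-1 0 0 -0.1 0 0 0" --pt "-0.1 0 0 0 0 0 0" --pt "-0.1 0 0 0 0 0 0" --pt "-0.1 0 0 0 0 0 0" --pt "-0.1 0 0 1 0 0 0" --pt "-0.1 0 0 3 0 0 0" --pt "-0.1 0 0 4 0 0 0" --pt "-0.1 0 0 4 0 0 0" --pt "0.2 0 0 0 0 0 0"

```text
time: 25.6
eef_pos: [0.6146, 0.2098, 0.2597]
orientation: [-3.14, -0.009, 0.115]
ft_force: [0.9, -0.1, 0.4]
opening: 0.0506
finger_force: 0.0
```

```bash
sed -i 's/^print.*/&\ncv2.imwrite("pics\/rk.png",cv2.resize(np.hstack([a[sl],b[sl]])[:,:,::-1],None,fx=4,fy=4))/' rk.py; python3 rk.py
```

```text
diff 6.92 n>30 107 shift ((-0.1932750659566871, -0.07936780738742755), 0.8025474907439432)
```

Request:
servo_tool --pt "0.2 -0.7 -4 0 0 0 0" --pt "0.2 -0.7 -4 0 0 0 0" --pt "0.2 -0.7 -4 0 0 0 -0.016" --pt "0.2 -0.7 -4 0 0 0 -0.016" --pt "0.2 -0.7 -4 0 0 0 -0.016" --pt "0.2 -0.7 -4 0 0 0 -0.016" --pt "0.2 -0.7 -4 0 0 0 -0.016" --pt "0.2 -0.7 -4 0 0 0 -0.016" --pt "0.2 -0.7 -4 0 0 0 -0.016" --pt "0.2 -0.7 -4 0 0 0 -0.016" --pt "0.2 -0.7 -4 0 0 0 -0.016" --pt "0.2 -0.7 -4 0 0 0 -0.016" --pt "0.2 -0.7 -4 0 0 0 0" --pt "0.2 -0.7 -4 0 0 0 0" --pt "0.2 -0.8 -4 0 0 0 0" --pt "0.2 -0.8 -2.7 0 0 0 0" --pt "0.2 0 0 0 0 0 0" --pt "0.2 0 0 0 0 0 0"

```text
time: 27.45
eef_pos: [0.499, -0.4178, 0.2513]
orientation: [-3.14, 0.001, -0.046]
ft_force: [-0.3, -0.1, 0.1]
opening: 0.0516
finger_force: 0.0
```

Run:
```python
from h import *
im,st=snap("w6");print(st)
_,W=load("w6")
print([proj(W,p).round(0) for p in [(.5003,-.4169,.126),(.4542,-.4232,.126),(.525,-.4138,.08)]])
o=cv2.convertScaleAbs(im[:,:,::-1],alpha=1.0)
cv2.imwrite("pics/w6.png",cv2.resize((255*(o/255.)**.5).astype(np.uint8),(800,600),interpolation=cv2.INTER_CUBIC))
```

```text
(array([ 0.49898568, -0.41781479,  0.25132761]), array([-3.14048400e+00,  1.07152165e-03, -4.63153255e-02]))
[array([278., 207.]), array([287., 257.]), array([273., 168.])]
```

View pics/w6.png

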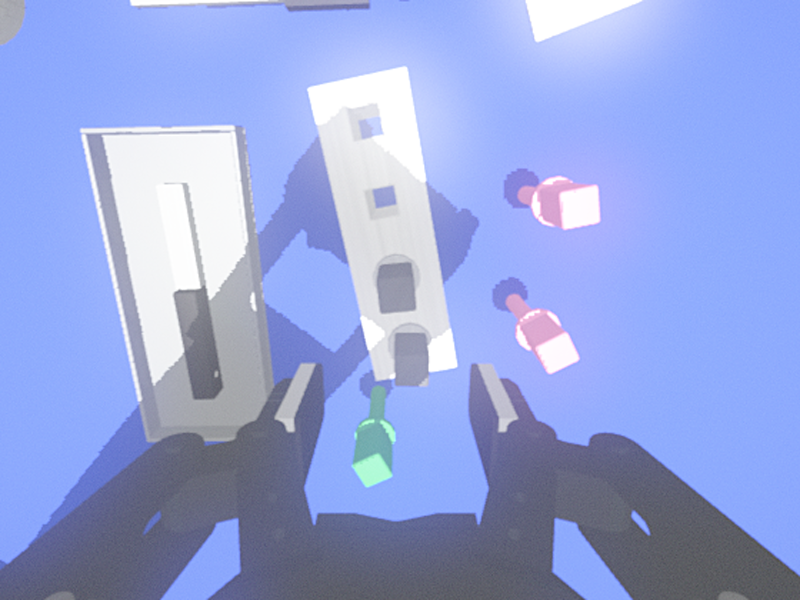

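The dark heads B at (396,297) and C (411,366) match the predictions and are square to the jaws. I'm descending on B.

Request:
servo_tool --pt "0.2 0.1 0.1 -3 0 0 0" --pt "0.2 0 0 -3 0 0 0" --pt "0.2 0 0 -3 0 0 0" --pt "0.2 0 0 -3 0 0 0" --pt "0.2 0 0 -1.2 0 0 0" --pt "0.2 0 0 -0.6 0 0 0" --pt "0.2 0 0 0 0 0 0" --pt "-1 0 0 0 0 0 0" --pt "-1 0 0 0 0 0 0" --pt "-1 0 0 0 0 0 0" --pt "-1 0 0 0 0 0 0" --pt "-1 0 0 0 0 0 0"

```text
time: 28.7
eef_pos: [0.5008, -0.417, 0.116]
orientation: [3.14, -0.002, -0.045]
ft_force: [-0.5, 0.8, 7.4]
opening: 0.0209
finger_force: 59.6
```

Request:
servo_tool --pt "-1 0 0 2 0 0 0" --pt "-1 0 0 4 0 0 0" --pt "-1 0 0 4 0 0 0" --pt "-1 0 0 3.5 0 0 0" --pt "-1 0.3 2 0 0 0 0" --pt "-1 0.4 4 0 0 0 0" --pt "-1 0.4 4 0 0 0 0.015" --pt "-1 0.4 4 0 0 0 0.015" --pt "-1 0.4 4 0 0 0 0.015" --pt "-1 0.4 4 0 0 0 0.015" --pt "-1 0.4 4 0 0 0 0.015" --pt "-1 0.4 4 0 0 0 0.015" --pt "-1 0.4 4 0 0 0 0.015" --pt "-1 0.4 4 0 0 0 0.015" --pt "-1 0.4 4 0 0 0 0.015" --pt "-1 0.4 4 0 0 0 0.015" --pt "-1 0.4 4 0 0 0 0" --pt "-1 0.4 4 0 0 0 0" --pt "-1 0.4 4 0 0 0 0" --pt "-1 0.4 4 0 0 0 0"

```text
time: 30.7
eef_pos: [0.5628, 0.2053, 0.2489]
orientation: [3.142, 0.0, 0.105]
ft_force: [1.2, -0.3, -1.3]
opening: 0.0209
finger_force: 59.0
```

Request:
servo_tool --pt "-1 0 0 0 0 0 0" --pt "-1 0 0 0 0 0 0"

```text
time: 30.9
eef_pos: [0.5628, 0.2042, 0.2486]
orientation: [3.141, 0.001, 0.107]
ft_force: [-0.3, -0.3, -1.4]
opening: 0.0216
finger_force: 59.2
```

Request:
servo_tool --pt "-1 0.1 -0.1 -2 0 0 0" --pt "-1 0 0 -2 0 0 0" --pt "-1 0 0 -0.8 0 0 0" --pt "-1 0 0 -0.4 0 0 0" --pt "-1 0 0 -0.4 0 0 0" --pt "-1 0 0 -0.4 0 0 0" --pt "-1 0 0 0 0 0 0"

```text
time: 31.6
eef_pos: [0.5644, 0.2023, 0.1893]
orientation: [-3.142, -0.0, 0.105]
ft_force: [0.1, -0.7, -0.7]
opening: 0.0212
finger_force: 59.2
```

Request:
servo_tool --pt "-1 0 0 -0.6 0 0 0" --pt "-1 0 0 -0.6 0 0 0" --pt "-1 0 0 -0.6 0 0 0" --pt "-1 0 0 -0.4 0 0 0" --pt "-1 0 0 -0.4 0 0 0" --pt "-1 0 0 -0.2 0 0 0" --pt "-1 0 0 0 0 0 0"

```text
time: 32.3
eef_pos: [0.5643, 0.2024, 0.161]
orientation: [3.142, 0.0, 0.105]
ft_force: [0.1, -0.8, -0.5]
opening: 0.0211
finger_force: 59.2
```

Already below the bar top (tip about 0.055) without force; continuing.

Request:
servo_tool --pt "-1 0 0 -0.4 0 0 0" --pt "-1 0 0 -0.4 0 0 0" --pt "-1 0 0 -0.4 0 0 0" --pt "-1 0 0 0 0 0 0"

```text
time: 32.7
eef_pos: [0.5641, 0.2023, 0.1485]
orientation: [3.141, 0.001, 0.105]
ft_force: [-0.1, -0.0, -0.5]
opening: 0.0213
finger_force: 59.2
```

Request:
servo_tool --pt "-1 0 0 -0.4 0 0 0" --pt "-1 0 0 -0.4 0 0 0" --pt "-1 0 0 -0.3 0 0 0" --pt "-1 0 0 -0.2 0 0 0" --pt "-1 0 0 0 0 0 0"

```text
time: 33.2
eef_pos: [0.5644, 0.2024, 0.1362]
orientation: [3.142, -0.0, 0.105]
ft_force: [0.4, 0.5, -1.3]
opening: 0.0211
finger_force: 59.4
```

Request:
servo_tool --pt "-1 0 0 -0.2 0 0 0" --pt "-1 0 0 -0.1 0 0 0" --pt "-1 0 0 0 0 0 0"

```text
time: 33.5
eef_pos: [0.5646, 0.2025, 0.1358]
orientation: [-3.141, -0.001, 0.105]
ft_force: [-11.8, -3.0, 21.8]
opening: 0.0216
finger_force: 62.7
```

Request:
servo_tool --pt "-0.1 0 0 0 0 0 0" --pt "-0.1 0 0 0 0 0 0" --pt "-0.1 0 0 0 0 0 0" --pt "-0.1 0 0 1 0 0 0" --pt "-0.1 0 0 3 0 0 0" --pt "-0.1 0 0 4 0 0 0" --pt "-0.1 0 0 4 0 0 0" --pt "0.2 0 0 0 0 0 0"

```text
time: 34.3
eef_pos: [0.5656, 0.2028, 0.2603]
orientation: [-3.14, -0.008, 0.105]
ft_force: [0.5, -0.3, 0.7]
opening: 0.0506
finger_force: 0.0
```

```bash
python3 rk.py
```

```text
diff 8.32 n>30 208 shift ((-0.02270719896131368, -0.14330829459858307), 0.6162893613179524)
```

Request:
servo_tool --pt "0.2 -0.7 -4 0 0 0 0" --pt "0.2 -0.7 -4 0 0 0 0" --pt "0.2 -0.7 -4 0 0 0 -0.015" --pt "0.2 -0.7 -4 0 0 0 -0.015" --pt "0.2 -0.7 -4 0 0 0 -0.015" --pt "0.2 -0.7 -4 0 0 0 -0.015" --pt "0.2 -0.7 -4 0 0 0 -0.015" --pt "0.2 -0.7 -4 0 0 0 -0.015" --pt "0.2 -0.7 -4 0 0 0 -0.015" --pt "0.2 -0.7 -4 0 0 0 -0.015" --pt "0.2 -0.7 -4 0 0 0 -0.015" --pt "0.2 -0.7 -4 0 0 0 -0.015" --pt "0.2 -0.7 -4 0 0 0 0" --pt "0.2 -0.7 -4 0 0 0 0" --pt "0.2 -0.7 -4 0 0 0 0" --pt "0.2 -0.5 -2.5 0 0 0 0" --pt "0.2 0 0 0 0 0 0" --pt "0.2 0 0 0 0 0 0"

```text
time: 36.15
eef_pos: [0.4541, -0.4227, 0.2523]
orientation: [-3.14, 0.001, -0.046]
ft_force: [-0.2, 0.1, -0.4]
opening: 0.0508
finger_force: 0.0
```

Run:
```python
from h import *
im,st=snap("w7");print(st)
_,W=load("w7")
# expected dark head vs. seen: warp-free check, rack top outline projected
c=np.array([.5252,-.4138]);y=.1397;u=np.array([np.cos(y),np.sin(y)]);v=np.array([-u[1],u[0]])
o=im[:,:,::-1].copy()
q=np.array([proj(W,[*(c+a*.1*u+b*.03*v),.08]) for a,b in[(1,1),(1,-1),(-1,-1),(-1,1)]])
cv2.polylines(o,[q.astype(int)],True,(0,0,255),1)
p=proj(W,(.4542,-.4232,.126));print(p);cv2.circle(o,tuple(p.astype(int)),2,(0,0,255),-1)
o=(255*(o/255.)**.5).astype(np.uint8);cv2.imwrite("pics/w7.png",cv2.resize(o,(800,600),interpolation=cv2.INTER_CUBIC))
```

```text
(array([ 0.45406706, -0.42266048,  0.25234601]), array([-3.14036636e+00,  1.05447986e-03, -4.61163882e-02]))
[279.68902726 207.58631381]
```

View pics/w7.png

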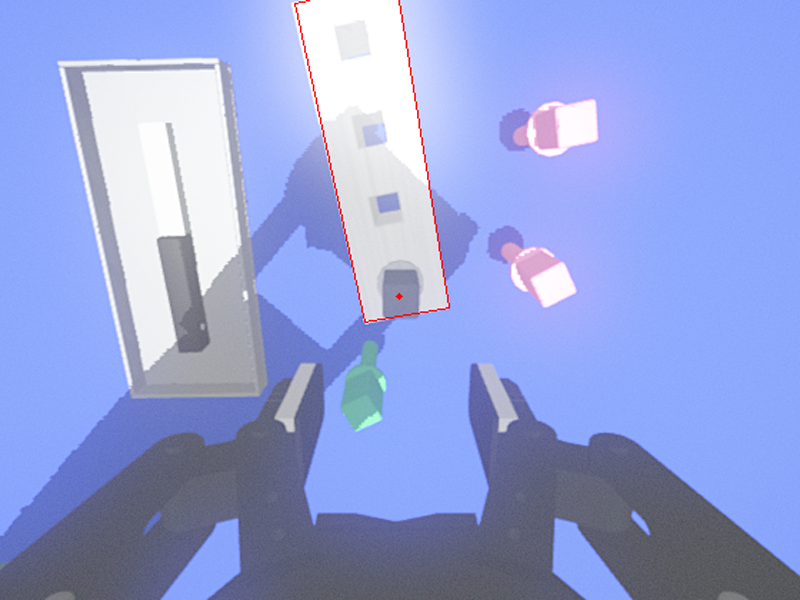

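Rack unmoved and matches the outline; head C is at (400,297). I'm grasping it.

Request:
servo_tool --pt "0.2 0 0 -3 0 0 0" --pt "0.2 0 0 -3 0 0 0" --pt "0.2 0 0 -3 0 0 0" --pt "0.2 0 0 -3 0 0 0" --pt "0.2 0 0 -1.2 0 0 0" --pt "0.2 0 0 -0.6 0 0 0" --pt "0.2 0 0 0 0 0 0" --pt "-1 0 0 0 0 0 0" --pt "-1 0 0 0 0 0 0" --pt "-1 0 0 0 0 0 0" --pt "-1 0 0 0 0 0 0" --pt "-1 0 0 0 0 0 0"

```text
time: 37.4
eef_pos: [0.4548, -0.423, 0.117]
orientation: [3.14, -0.002, -0.045]
ft_force: [0.8, 0.6, 6.6]
opening: 0.0212
finger_force: 59.3
```

Request:
servo_tool --pt "-1 0 0 2 0 0 0" --pt "-1 0 0 4 0 0 0" --pt "-1 0 0 4 0 0 0" --pt "-1 0 0 3.5 0 0 0" --pt "-1 0.3 2.7 0 0 0 0" --pt "-1 0.3 4 0 0 0 0" --pt "-1 0.3 4 0 0 0 0.015" --pt "-1 0.3 4 0 0 0 0.015" --pt "-1 0.4 4 0 0 0 0.015" --pt "-1 0.4 4 0 0 0 0.015" --pt "-1 0.4 4 0 0 0 0.015" --pt "-1 0.4 4 0 0 0 0.015" --pt "-1 0.4 4 0 0 0 0.015" --pt "-1 0.4 4 0 0 0 0.015" --pt "-1 0.4 4 0 0 0 0.015" --pt "-1 0.4 4 0 0 0 0.015" --pt "-1 0.4 4 0 0 0 0" --pt "-1 0.4 4 0 0 0 0" --pt "-1 0.4 4 0 0 0 0" --pt "-1 0.3 4 0 0 0 0"

```text
time: 39.4
eef_pos: [0.5133, 0.2061, 0.2509]
orientation: [-3.141, -0.001, 0.105]
ft_force: [1.3, -0.0, -1.3]
opening: 0.0212
finger_force: 59.4
```

Request:
servo_tool --pt "-1 0 0 0 0 0 0" --pt "-1 0 0 0 0 0 0"

```text
time: 39.6
eef_pos: [0.5132, 0.205, 0.2504]
orientation: [3.141, 0.0, 0.106]
ft_force: [-0.5, 0.6, -1.3]
opening: 0.0212
finger_force: 59.5
```

Request:
servo_tool --pt "-1 0 -0.1 -2 0 0 0" --pt "-1 0 0 -2 0 0 0" --pt "-1 0 0 -0.8 0 0 0" --pt "-1 0 0 -0.4 0 0 0" --pt "-1 0 0 -0.4 0 0 0" --pt "-1 0 0 -0.4 0 0 0" --pt "-1 0 0 0 0 0 0"

```text
time: 40.3
eef_pos: [0.5134, 0.2033, 0.1903]
orientation: [-3.142, 0.0, 0.105]
ft_force: [0.2, -0.0, -2.5]
opening: 0.0209
finger_force: 59.6
```

Request:
servo_tool --pt "-1 0 0 -0.6 0 0 0" --pt "-1 0 0 -0.6 0 0 0" --pt "-1 0 0 -0.6 0 0 0" --pt "-1 0 0 -0.4 0 0 0" --pt "-1 0 0 -0.4 0 0 0" --pt "-1 0 0 -0.2 0 0 0" --pt "-1 0 0 0 0 0 0"

```text
time: 41.0
eef_pos: [0.5133, 0.2034, 0.162]
orientation: [3.142, 0.0, 0.105]
ft_force: [0.3, -0.6, -1.2]
opening: 0.0212
finger_force: 59.6
```

Request:
servo_tool --pt "-1 0 0 -0.4 0 0 0" --pt "-1 0 0 -0.4 0 0 0" --pt "-1 0 0 -0.4 0 0 0" --pt "-1 0 0 0 0 0 0"

```text
time: 41.4
eef_pos: [0.5131, 0.2033, 0.1496]
orientation: [3.141, 0.001, 0.105]
ft_force: [-0.5, 0.6, -0.1]
opening: 0.0212
finger_force: 59.6
```

Request:
servo_tool --pt "-1 0 0 -0.4 0 0 0" --pt "-1 0 0 -0.4 0 0 0" --pt "-1 0 0 -0.3 0 0 0" --pt "-1 0 0 -0.2 0 0 0" --pt "-1 0 0 0 0 0 0"

```text
time: 41.9
eef_pos: [0.5134, 0.2034, 0.1372]
orientation: [3.142, 0.0, 0.105]
ft_force: [-0.5, 0.8, -0.9]
opening: 0.021
finger_force: 59.8
```

Request:
servo_tool --pt "-1 0 0 -0.2 0 0 0" --pt "-1 0 0 0 0 0 0"

```text
time: 42.1
eef_pos: [0.5136, 0.2035, 0.1368]
orientation: [-3.141, -0.001, 0.105]
ft_force: [-6.9, -3.1, 14.0]
opening: 0.0209
finger_force: 61.7
```

Request:
servo_tool --pt "-0.1 0 0 0 0 0 0" --pt "-0.1 0 0 0 0 0 0" --pt "-0.1 0 0 0 0 0 0" --pt "-0.1 0 0 1 0 0 0" --pt "-0.1 0 0 3 0 0 0" --pt "-0.1 0 0 4 0 0 0" --pt "-0.1 0 0 4 0 0 0" --pt "-0.1 0 -2 4 0 0 0" --pt "-0.1 -1 -4 3 0 0 0" --pt "-0.1 -2 -4 2 0 0 0" --pt "-0.1 -2 -4 0 0 0 0" --pt "-0.1 0 0 0 0 0 0" --pt "-0.1 0 0 0 0 0 0"

```text
time: 43.4
eef_pos: [0.4633, 0.0636, 0.3456]
orientation: [-3.141, -0.001, 0.103]
ft_force: [-0.5, 0.0, 0.2]
opening: 0.0387
finger_force: 0.0
```

Run:
```python
from h import *
im,st=snap("w8");s=arm.capture("scene");t=arm.capture("top")
g=lambda o,sz:cv2.resize((255*(o[:,:,::-1]/255.)**.6).astype(np.uint8),sz,interpolation=cv2.INTER_CUBIC)
o=np.zeros((600,800,3),np.uint8)
o[:300,:400]=g(s[80:230,220:420],(400,300));o[:300,400:]=g(im,(400,300));o[300:,:800]=g(t[170:300,165:440][:, :],(800,300))
cv2.imwrite("pics/f.png",o)
```

```text
(no output)
```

View pics/f.png

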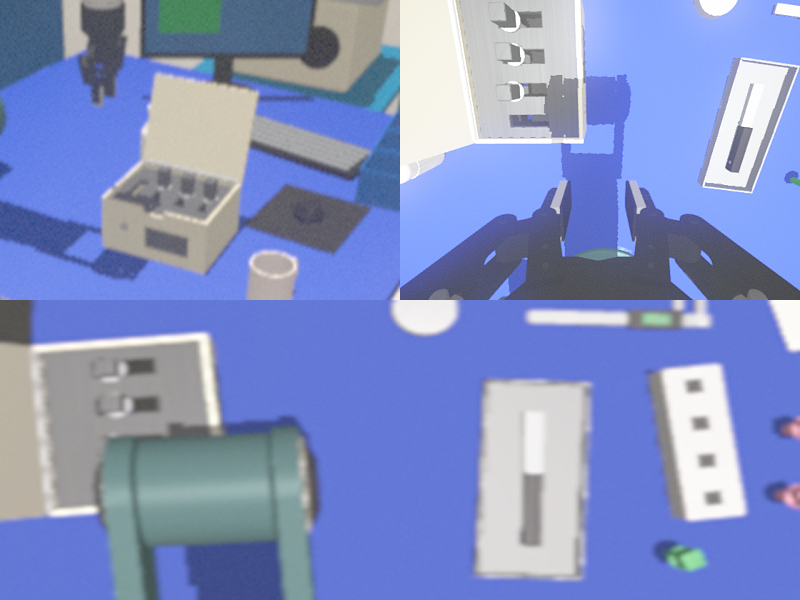

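The three rods stand upright in their slots with collars on the deck. The cover is open, the blade lies flat in the tray, and the rack is empty. I'm handing in.

```bash
python3 -c "
from station import arm
print(arm.hand_in())"
```

```text
the job is handed in; nothing more can be done
None
```

The job is handed in, though no verdict came back: the cover is folded back open at about 1.85 rad, the pry blade lies flat in the grey tray, and all three rods that were in the rack are fully home in their own slots.

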